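Check the lamp with a pocket power meter through the shutter slot

ROBOT

A 6-joint arm with a two-finger parallel gripper is mounted at the origin on the work surface. World frame = base frame: x ahead of the robot, y to its left, z up, the work surface at z = 0. Lengths are in m, angles in rad, forces in N, time in s.
With the tool pointing down it reaches from about 0.35 to 0.775 m from the base axis. Payload 5.5 kg.
Tool frame: the origin (TCP) lies midway between the tips of the shut fingers; the grasp point (between the pads) lies 19 mm behind it; z points along the fingers, y is the line along which they close (so a half turn about z gives the same grasp; the last joint's range is limited). The gripper opens to 85 mm and grips with 20 to 120 N. Pads are 22 mm wide; open, the fingers measure 114 mm over their backs; the gripper's body (76 mm by 85 mm) begins 54 mm behind the grasp point. The pads swing forward as they close: fully open they stand 13 mm farther back than shut.
Start: joints at [1.02, 0.313, 0.046, 1.304, 0, 1.431], TCP at [0.23, 0.527, 0.231] pointing down, gripper open.
Joint ranges: [-2.76, 2.76], [-0.86, 1.69], [-1.03, 1.26], [-2.2, 2.34], [-1.47, 1.5], [-3.14, 3.14]. Speed limits (rad/s): [2.57, 2.57, 3.14, 3.14, 3.14, 3.14].

INTERFACE

Orientations are given as a rotation vector (axis times angle).
In Python, from workcell import status, optics, sign_off gives the robot as it stands.
- The arm moves only by the tool jog_arm, never from a script. Its argument "steps" is a list of rows, each an object with "jaw": the opening, from 0 (shut) to 1 (fully open); "dp": the shift along the tool's x, y, z each as a share of 0.2 m, from -1 to 1, a list of three; "turn": the turn, a rotation vector about the tool's x, y, z each as a share of 90 degrees, from -1 to 1, a list of three. A call has 1 to 8 rows; each row is the pose to reach, as a shift and turn from the pose commanded when the call began, along the tool's axes at that moment; what a row does not reach only later rows make up. A row lasts 1/12 s, in which the tool goes at most 41.7 mm and 7.16 degrees, less where a joint would pass 70% of its speed; a pose out of reach is approached as far as the arm can. A call with a number of a shift or a turn outside -1 to 1 is refused whole. A call with a gripper value outside its range is refused whole. The fingers move at their own pace and stop on an object; "newtons" is the grip in N (left out, the last holds). Time passes only in rows, so rows that repeat a pose let the fingers close. It gives the time, the measured TCP pose, the force, the opening and the grip force at its end, in the units of the state.
- status.get_obs(): the state, without advancing time (a new reading comes with each control period).
- optics.read_camera(name): name is "scene" or "side" or "wrist"; returns a dict with "img" (480x640x3 uint8, red, green, blue), "vfov" (degrees; the focal length in pixels is half the picture's height over the tangent of half this angle, whatever the lens; pixels are square), "cx", "cy" (the principal point, pixels), "extrinsics" (4x4, takes a point from world to camera coordinates); the wrist camera has in their place "mount" (4x4, takes a point from camera to tool coordinates, whose origin is the TCP and whose axes are the flange's). Camera axes: x right, y down, z forward; pixel columns grow to the right and rows downward; lengths in m; the calibration is good to about 2 mm. A picture is of the moment at which its call begins: read the wrist's pose just before it. There is no depth.
- sign_off(): hands the job in; it is judged then, once.
The state is a dict: "t": time; "joints": joint angles; "dq": joint speeds; "tau": joint torques, N m; "position": TCP position; "tcp_rot": TCP orientation; "force": force on the tool from outside, world axes, zero at the start; "ft_torque": the same for the moment, N m; "opening": finger opening in m; "gripper_force": force on a finger pad.
Only numpy, scipy, OpenCV 4.12 (cv2) and the standard library are available. Lean on these libraries where they do the work, as an engineer would, in place of code of your own. Each camera call takes 0.05 s, during which the arm holds its last target. There are 200 camera calls.

TASK

Take a lamp reading in the measuring chamber: crank the handwheel anticlockwise one full turn to its stop to draw the red shutter off the slot, then take the pocket power meter from its dock and, without forcing it, lower its black sensor stem upright into the slot, window towards the lamp house, until the yellow depth line is level with the cover plate and the window is in the beam. Finish while still holding the meter there in the gripper, steady, its handle not resting on the cover; leave the bottle, cuvette rack and tissue box where they are.

Things in the scene. Friction and masses are not known exactly. Their poses are not given: they have to be found in the camera images.
- handwheel (a joint): angle (rad) of the black 90 mm handwheel lying flat on the chamber's cover, positive anticlockwise from above. 0 = shutter closed; starts at 0 to 0.25; open stop at 6.6 (end within 0.3 of it). Its pinion draws the red shutter plate 6 mm per rad along +y of slot; the slot is clear from 5.7. Light friction (1 to 2 N at the crank knob); it stays where it is left.
- wheel_axis (a point): centre of the handwheel, level with the top of its rim, 30 mm above the cover plate. The rim is 10 mm thick, of 40 mm radius at its centre line; nothing on the wheel but the crank knob stands above the rim. It lies 130 mm from the slot along +y of slot.
- crank_grip (a point): middle of the green crank knob, upright, 18 mm diameter, 34 mm high, spinning freely on the wheel's rim 40 mm from its axis. The point is 18 mm above the knob's foot, 20 mm above the rim's top; its orientation means nothing. At wheel angle 0 the knob lies from the axis along +y of slot, away from the slot.
- chamber: white measuring chamber with a white lamp house behind it, one fixed instrument, in another place and yaw each time. Chamber 140 x 260 x 95 mm (x, y, z), hollow, its floor 12 mm above the bench; origin at the centre of its underside; axes as slot. The lamp house reaches 196 mm to +x and is 86 mm high.
- slot (a point): centre of the slot, level with the upper face of the aluminium cover plate (8 mm thick, 95 mm above the bench). Slot 28 mm along y, 10 mm along x, rim chamfered 1.5 mm: 2 mm more than the meter's stem each way. z is up, +x points to the lamp house, +y to the handwheel. The red shutter (40 x 40 x 3 mm, between two rails 6 mm high, 20 mm to either side in x) covers it at the start.
- beam (a point): point on the lamp's beam straight below the slot's centre, 50 mm below the cover's upper face. Same axes as slot; the light comes from +x. The meter's window must be held here.
- meter_grip (a point): centre of the meter's white handle, 20 mm along x, 32 mm along y, 60 mm high; z is up, +x the side with the dark display and the window. From the handle's flat underside (30 mm below) the black stem, 8 x 26 mm (x, y), goes 80 mm down to its tip. A yellow depth line rings the stem 46 mm below this point. About 0.16 kg. Starts upright in its dock.
- window (a point): centre of the meter's round sensor window (10 mm), on the stem's +x face: 96 mm below meter_grip, 14 mm above the stem's tip, 4 mm to +x of the stem's middle. Same axes as meter_grip. With the yellow line level with the cover plate's upper face it is at the beam's height.
- dock: the meter's grey upright dock, fixed: steel foot 90 x 90 mm, holder 30 x 54 mm (x, y), 88 mm high; origin at the centre of its underside. The meter's handle stands on its top with the stem in a pocket 12 x 30 mm, 82 mm deep: lift it straight up by 85 mm or more. The meter faces the dock's +x.
- bottle: bystander: amber glass bottle, 64 mm diameter, 150 mm high, loose; origin at the centre of its underside.
- cuvette_rack: bystander: blue rack 60 x 130 x 30 mm (x, y, z) with three clear cuvettes whose tops are 55 mm high, loose; origin at the centre of its underside.
- tissue_box: bystander: pale blue tissue box 70 x 120 x 45 mm (x, y, z), loose; origin at the centre of its underside.
Mind the look-alikes: they are no part of the job. Leave any brown or pink look-alike of the part that bears meter_grip alone.

How it is judged:
On the way:
1. the handwheel is cranked anticlockwise to its open stop (within 0.3 rad) (value of joint handwheel above 6.3 rad), for 0.2 s.
At the end, for the whole second after the job is handed in: handwheel within 0.4 rad of its open stop; meter still gripped (over 2 N), still (under 20 mm/s), upright within 0.1 rad, its stem in the slot with the window within 6 mm of the beam's height, 4 mm sideways, and on the lamp's side (1 to 7 mm towards the lamp from the slot's middle) (value of joint handwheel above 6.2 rad and z of window in the frame of beam between -0.006 and 0.006 m and x of window in the frame of beam between 0.001 and 0.007 m and y of window in the frame of beam between -0.004 and 0.004 m and angle between meter_grip's own z axis and vertical below 0.1 rad and contact force between the fingers and meter above 2 N and linear speed of meter below 0.02 m/s); the arm keeps its last pose, push and grip.
It fails at once if the amber bottle is pushed more than 20 mm from its place (distance of bottle from where it was at the start of the episode above 0.02 m).
It fails at once if the cuvette rack is pushed more than 20 mm from its place (distance of cuvette_rack from where it was at the start of the episode above 0.02 m).
It fails at once if the tissue box is pushed more than 20 mm from its place (distance of tissue_box from where it was at the start of the episode above 0.02 m).
It fails at once if the meter is forced against the chamber or the shutter (over 40 N) (contact force between meter and chamber above 40 N).
It also fails if it takes over 69 s, if anything falls off the work surface, if the arm or the gripper's body presses on something with over 40 N, if the wrist force passes 120 N, or if a joint passes its speed limit or range.

## Working session

There is one attempt and no reset: what is moved stays moved. The work goes in short steps, Python scripts to look and compute and a tool call to move; the robot and the scene stay as the last step left them, time stands still between calls to the robot, and variables do not carry over. Pictures are saved under pics/ and viewed, at most 10 in all, crops included, and the job is handed in when it is done.

Besides the shell and the picture viewer there is one more tool, called after ">>>" as name([rows], argument=value, ...), one row to a line, values as JSON. jog_arm: Moves the arm, as the interface text tells. Shift numbers are shares of 0.2 m and turn numbers shares of 90 degrees, none past 1 either way. Its arguments: {"type":"object","properties":{"steps":{"type":"array","items":{"type":"object","properties":{"jaw":{"type":"number"},"dp":{"type":"array","items":{"type":"number","minimum":-1,"maximum":1}},"turn":{"type":"array","items":{"type":"number","minimum":-1,"maximum":1}}}}},"newtons":{"type":"number"}},"required":["steps"]}

```bash
mkdir -p pics; ls
cat > h.py <<'E'
import numpy as np, cv2
from scipy.spatial.transform import Rotation as R
from workcell import status, optics, sign_off
def grab(name):
    o=status.get_obs(); c=optics.read_camera(name)
    f=240/np.tan(np.radians(c['vfov'])/2)
    K=np.array([[f,0,c['cx']],[0,f,c['cy']],[0,0,1]])
    if name=='wrist':
        T=np.eye(4);T[:3,:3]=R.from_rotvec(o['tcp_rot']).as_matrix();T[:3,3]=o['position']
        E=np.linalg.inv(T@np.array(c['mount']))
    else: E=np.array(c['extrinsics'])
    return c['img'],K,E
def ray(K,E,uv):
    d=np.linalg.inv(K)@[uv[0],uv[1],1]; Rm=E[:3,:3]
    return -Rm.T@E[:3,3], Rm.T@d
def onz(K,E,uv,z):
    o,d=ray(K,E,uv); return o+d*(z-o[2])/d[2]
def proj(K,E,p):
    q=K@(E[:3,:3]@np.array(p)+E[:3,3]); return q[:2]/q[2]
def save(n,img): cv2.imwrite('pics/'+n+'.png',img[:,:,::-1])
def togo(target):
    "shift to target TCP in tool units (of 0.2 m)"
    o=status.get_obs(); return R.from_rotvec(o['tcp_rot']).inv().apply(np.array(target)-o['position'])/0.2
E
python3 - <<'E'
from h import *
import pickle
d={}
for n in ['scene','side','wrist']:
    d[n]=grab(n); save(n+'0',d[n][0])
    print(n,d[n][1][0,0],d[n][1][:2,2],np.round(d[n][2],3).tolist())
pickle.dump(d,open('d0.pkl','wb'))
print(status.get_obs())
E
```

```text
pics
scene 562.3093876966049 [326.30511762 240.76071968] [[0.852, 0.524, -0.002, -0.515], [0.362, -0.59, -0.722, -0.095], [-0.379, 0.614, -0.692, 1.672], [0.0, 0.0, 0.0, 1.0]]
side 522.1683476643971 [317.0760825 233.7866227] [[0.771, -0.637, -0.014, -0.384], [-0.436, -0.511, -0.74, 0.369], [0.465, 0.577, -0.672, 0.988], [0.0, 0.0, 0.0, 1.0]]
wrist 333.3782510873844 [314.99444975 235.90049329] [[0.4, 0.917, -0.001, -0.574], [0.875, -0.381, 0.298, -0.038], [0.273, -0.12, -0.955, 0.38], [0.0, 0.0, 0.0, 1.0]]
{'t': 0.15, 'joints': array([ 1.02036497e+00,  3.13881884e-01,  4.52632005e-02,  1.30362497e+00,
       -3.87593478e-06,  1.43120416e+00]), 'dq': array([-0.00048342, -0.00330079,  0.00465716, -0.00061862,  0.0002824 ,
        0.000183  ]), 'tau': array([ 2.91285629e-03, -4.81065989e+01,  2.98815268e+01,  1.38775504e-02,
       -9.14137331e-05,  1.04343405e-05]), 'position': array([0.2294467 , 0.52682044, 0.23059252]), 'tcp_rot': array([-6.40716371e-01, -3.07506584e+00,  2.14121651e-03]), 'force': array([ 0.49590917, -1.99058652,  0.18787916]), 'ft_torque': array([-0.03761626,  0.00010841,  0.00028365]), 'gripper_force': 0.0, 'opening': 0.08543136623502254}
```

View pics/scene0.png

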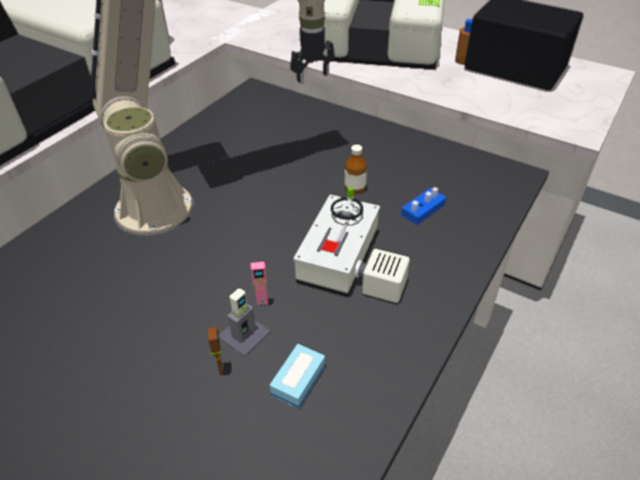

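View pics/side0.png

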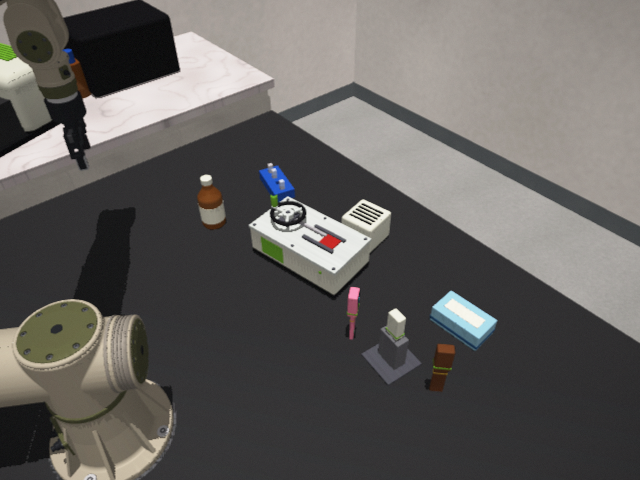

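The white meter in the grey dock is at scene (238,300) and side (397,322). The look-alikes are a brown one at scene (215,340), side (442,367), and a pink one at scene (259,270), side (353,305), neither in a dock. The white one is meant. The chamber's shutter is at scene (330,246), side (330,242), and the green knob at scene (351,192), side (274,201).

```bash
cat >> h.py <<'E'
def tri(v):
    "least-squares crossing of rays [(K,E,uv)..] -> point, miss"
    A=np.zeros((3,3));b=np.zeros(3);L=[]
    for K,E,uv in v:
        o,d=ray(K,E,uv);d=d/np.linalg.norm(d);P=np.eye(3)-np.outer(d,d);A+=P;b+=P@o;L.append((P,o))
    p=np.linalg.solve(A,b);return p,[round(float(np.linalg.norm(P@(p-o))),4) for P,o in L]
def blob(img,lo,hi,box=None):
    "HSV blobs: list of (area, cx, cy)"
    m=cv2.inRange(cv2.cvtColor(img,cv2.COLOR_RGB2HSV),np.array(lo),np.array(hi))
    if box: k=np.zeros_like(m);k[box[1]:box[3],box[0]:box[2]]=1;m=m*k
    n,l,s,c=cv2.connectedComponentsWithStats(m)
    return m,sorted([(int(s[i,4]),*np.round(c[i],1)) for i in range(1,n)],reverse=True)[:3]
E
python3 - <<'E'
from h import *
import pickle
d=pickle.load(open('d0.pkl','rb'))
for n,bg,br in [('scene',(335,180,370,205),(310,230,350,260)),('side',(260,190,285,215),(310,230,350,255))]:
    im=d[n][0]
    print(n,'green',blob(im,(40,120,60),(80,255,255),bg)[1],'red',blob(im,(0,150,120),(5,255,255),br)[1],blob(im,(175,150,120),(180,255,255),br)[1])
t=lambda a,b:tri([(*d['scene'][1:],a),(*d['side'][1:],b)])
for k,a,b in [('knob',(351,192),(274,201)),('wheel',(347,209),(289,214)),('shut',(330,246),(330,242)),('meter',(238,300),(397,322)),('pink',(259,270),(353,295)),('brown',(213,340),(444,357)),('bottle',(356,150),(207,181))]: print(k,np.round(t(a,b)[0],3),t(a,b)[1])
big=lambda im,x,y:cv2.resize(im[y:y+120,x:x+160],(800,600),interpolation=cv2.INTER_CUBIC)
c=np.hstack([cv2.resize(d['scene'][0][220:400,180:300],(400,600)),cv2.resize(d['side'][0][260:410,330:430],(400,600))]);save('crop',c)
E
```

```text
scene green [(54, np.float64(349.9), np.float64(192.3))] red [(130, np.float64(329.8), np.float64(245.8))] [(3, np.float64(335.3), np.float64(249.0)), (3, np.float64(322.3), np.float64(246.0)), (1, np.float64(338.0), np.float64(244.0))]
side green [(70, np.float64(273.6), np.float64(200.4))] red [(170, np.float64(329.9), np.float64(241.0))] [(1, np.float64(322.0), np.float64(243.0))]
knob [0.545 0.221 0.137] [0.0035, 0.0035]
wheel [0.558 0.179 0.114] [0.0028, 0.0028]
shut [0.582 0.053 0.095] [0.0023, 0.0023]
meter [ 0.513 -0.227  0.125] [0.0024, 0.0024]
pink [ 0.495 -0.122  0.122] [0.0007, 0.0007]
brown [ 0.528 -0.333  0.112] [0.002, 0.002]
bottle [0.462 0.397 0.138] [0.0029, 0.0029]
```

View pics/crop.png

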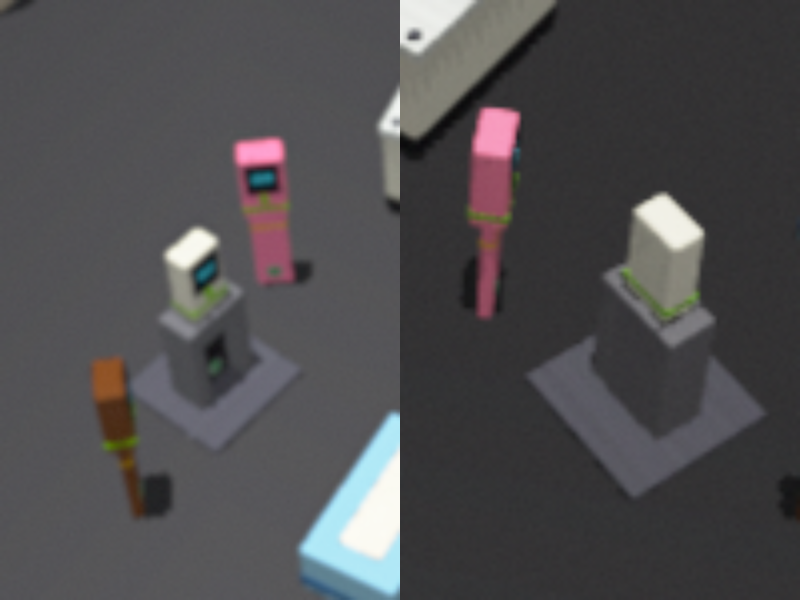

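The crop confirms it: the white meter with its cyan display is in the grey dock, while the pink and brown ones stand free. The dock foot's corners are visible, so I'll get its yaw from them.

Run:
```python
from h import *
import pickle
d=pickle.load(open('d0.pkl','rb'))
for n,c in [('scene',[(219,337),(244.5,355),(270,331)]),('side',[(361.8,353.8),(388.3,384.3),(421.5,362.8)])]:
    p=[onz(*d[n][1:],u,0.006)[:2] for u in c]
    print(n,np.round(p,3).tolist(),'centre',np.round((p[0]+p[2])/2,3),[round(float(np.degrees(np.arctan2(*(p[i+1]-p[i])[::-1]))),1) for i in (0,1)])
o=status.get_obs();Rm=R.from_rotvec(o['tcp_rot']).as_matrix();print('tool x,y world',Rm[:,0].round(3),Rm[:,1].round(3))
T=np.eye(4);T[:3,:3]=Rm;T[:3,3]=o['position']
print('mount',(T_:=np.linalg.inv(d['wrist'][2]@T)).round(3).tolist())
print(togo([0.53,0.16,0.33]))
```

```text
scene [[0.471, -0.265], [0.553, -0.274], [0.563, -0.188]] centre [ 0.517 -0.226] [-6.1, 83.4]
side [[0.47, -0.182], [0.461, -0.269], [0.549, -0.277]] centre [ 0.51 -0.23] [-96.0, -5.6]
tool x,y world [-0.917  0.399  0.   ] [ 0.399  0.917 -0.001]
mount [[-0.001, -0.955, -0.298, 0.076], [1.0, -0.0, -0.0, 0.0], [0.0, -0.298, 0.955, -0.143], [0.0, 0.0, 0.0, 1.0]]
[-2.11011879 -1.08201792 -0.49590336]
```

>>> jog_arm([
  {"dp": [-1, -0.5, -0.5], "turn": [0, 0, 0.617], "jaw": 1},
  {"dp": [-1, -0.5, -0.5], "turn": [0, 0, 0.617], "jaw": 1},
  {"dp": [-1, -0.5, -0.5], "turn": [0, 0, 0.617], "jaw": 1},
  {"dp": [-1, -0.5, -0.5], "turn": [0, 0, 0.617], "jaw": 1},
  {"dp": [-1, -0.5, -0.5], "turn": [0, 0, 0.617], "jaw": 1},
  {"dp": [-1, -0.5, -0.5], "turn": [0, 0, 0.617], "jaw": 1},
  {"dp": [-1, -0.5, -0.5], "turn": [0, 0, 0.617], "jaw": 1},
  {"dp": [-1, -0.5, -0.5], "turn": [0, 0, 0.617], "jaw": 1},
])

```text
t: 0.82
position: [0.3749, 0.3541, 0.3323]
tcp_rot: [2.012, 2.412, 0.003]
force: [-0.3, 0.3, 0.0]
opening: 0.0853
gripper_force: 0.0
```

Run:
```python
from h import *
o=status.get_obs();Rm=R.from_rotvec(o['tcp_rot']).as_matrix()
print(o['t'],o['position'],Rm[:,:2].round(3).T.tolist(),togo([0.5,0.1,0.33]))
```

```text
0.8167 [0.37494255 0.35414365 0.3322868 ] [[-0.18, 0.984, 0.001], [0.984, 0.18, 0.002]] [-1.36237549  0.38684504  0.01111848]
```

>>> jog_arm([
  {"dp": [-1, 0.73, 0], "turn": [0, 0, 0], "jaw": 1},
  {"dp": [-1, 0.73, 0], "turn": [0, 0, 0], "jaw": 1},
  {"dp": [-1, 0.73, 0], "turn": [0, 0, 0], "jaw": 1},
  {"dp": [-1, 0.73, 0], "turn": [0, 0, 0], "jaw": 1},
  {"dp": [-1, 0.73, 0], "turn": [0, 0, 0], "jaw": 1},
  {"dp": [-1, 0.73, 0], "turn": [0, 0, 0], "jaw": 1},
  {"dp": [-1, 0.73, 0], "turn": [0, 0, 0], "jaw": 1},
  {"dp": [-1, 0.73, 0], "turn": [0, 0, 0], "jaw": 1},
])

```text
t: 1.48
position: [0.5556, 0.185, 0.3299]
tcp_rot: [-2.004, -2.418, 0.002]
force: [-0.8, -0.1, -0.6]
opening: 0.0852
gripper_force: 0.0
```

Run:
```python
from h import *
import pickle
w=grab('wrist');pickle.dump(w,open('w1.pkl','wb'));save('w1',w[0]);print(status.get_obs()['position'])
```

```text
[0.55448012 0.18619273 0.33043288]
```

View pics/w1.png

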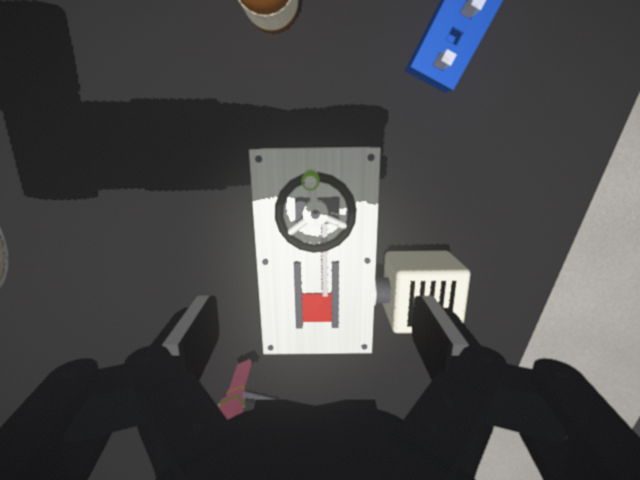

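Wrist view: the chamber cover has screws at (259,158), (371,157), (271,348) and (364,347). The wheel centre is near (315,211), the green knob's top at (311,180), and the red shutter at (317,307) between the rails. Everything needed is visible.

Run:
```python
from h import *
import pickle
im,K,E=pickle.load(open('w1.pkl','rb'))
hsv=cv2.cvtColor(im,cv2.COLOR_RGB2HSV)
z=.095
S=[onz(K,E,u,z)[:2] for u in [(259,158),(371,157),(271,348),(364,347)]]
print('screws centre',np.mean(S,0).round(4)); 
for a,b in [(2,0),(3,1),(2,3),(0,1)]: v=S[b]-S[a];print(np.degrees(np.arctan2(v[1],v[0])).round(1),np.linalg.norm(v).round(4))
# wheel outer rim: dark pixels in box
m=cv2.inRange(hsv,np.array((0,0,0)),np.array((180,255,60)));k=np.zeros_like(m);k[165:255,270:362]=1;m=m*k
c=max(cv2.findContours(m,cv2.RETR_EXTERNAL,cv2.CHAIN_APPROX_NONE)[0],key=cv2.contourArea)
e=cv2.fitEllipse(c);print('ellipse',e,'axis',onz(K,E,e[0],.120).round(4))
p=np.array([onz(K,E,u[0],.120)[:2] for u in c]);print('minEnclosing',cv2.minEnclosingCircle((p*1000).astype(np.float32)))
g=blob(im,(35,80,40),(85,255,255),(295,160,330,200));print('green',g[1]); ys,xs=np.nonzero(g[0]);print(xs.min(),xs.max(),ys.min(),ys.max());print('knob',onz(K,E,g[1][0][1:],.161).round(4),onz(K,E,g[1][0][1:],.145).round(4))
r=blob(im,(0,120,100),(8,255,255),(290,280,345,335));print('red',r[1])
mr=cv2.minAreaRect(np.array([onz(K,E,(x,y),.100)[:2]*1000 for y,x in zip(*np.nonzero(r[0]))],np.float32));print('shutter rect',mr)
```

```text
screws centre [0.5702 0.1128]
101.5 0.2464
101.4 0.2458
11.5 0.1234
11.2 0.124
ellipse ((337.68890380859375, 191.25631713867188), (16.211824417114258, 44.630340576171875), 137.63714599609375) axis [0.5758 0.2051 0.12  ]
minEnclosing ((575.0762939453125, 203.849365234375), 27.894163131713867)
green [(127, np.float64(310.2), np.float64(177.0)), (5, np.float64(310.0), np.float64(189.0))]
301 319 171 189
knob [0.544  0.2198 0.161 ] [0.5441 0.2178 0.145 ]
red [(752, np.float64(316.0), np.float64(307.2))]
shutter rect ((581.103515625, 53.0978889465332), (35.139286041259766, 38.12457275390625), 11.441244125366211)
```

Run:
```python
from h import *
import pickle
im,K,E=pickle.load(open('w1.pkl','rb'))
X=np.array([.980,.198]);Y=np.array([-.198,.980]);C=np.array([.5702,.1128])
pts=[onz(K,E,u,.12)[:2] for u in [(275,212),(356,212),(315.5,172),(315.5,252)]]
w=np.array([(pts[0]+pts[1])/2,(pts[2]+pts[3])/2]);print(w, [np.linalg.norm(pts[0]-pts[1]),np.linalg.norm(pts[2]-pts[3])])
w=np.array([w[0]@X,w[1]@Y]);w=w[0]*X+w[1]*Y
k=onz(K,E,(310,180),.161)[:2]
f=lambda p:np.round([(p-C)@X,(p-C)@Y],4)
print('wheel',w,f(w),'knob',k,f(k),np.linalg.norm(k-w),np.degrees(np.arctan2(*((k-w)@np.c_[X,Y])[::-1]))-90)
print('shutter',f(np.array([.5811,.0531])))
print(togo([*k,0.15]))
```

```text
[[0.55674405 0.17850764]
 [0.55705769 0.17690602]] [np.float64(0.08793084109348957), np.float64(0.08910580914679886)]
wheel [0.55684666 0.1768379 ] [-0.0004  0.0654] knob [0.54427308 0.21707281] [-0.0048  0.1073] 0.0421538030255437 5.931924874243293
shutter [-0.0011 -0.0607]
[ 0.16084403 -0.01947354  0.90227196]
```

>>> jog_arm([
  {"dp": [0.155, -0.02, 0.4], "jaw": 1, "turn": [0, 0, 0]},
  {"dp": [0.155, -0.02, 0.6], "jaw": 1, "turn": [0, 0, 0]},
  {"dp": [0.155, -0.02, 0.8], "jaw": 1, "turn": [0, 0, 0]},
  {"dp": [0.155, -0.02, 0.98], "jaw": 1, "turn": [0, 0, 0]},
  {"dp": [0.155, -0.02, 0.98], "jaw": 1, "turn": [0, 0, 0]},
  {"dp": [0.155, -0.02, 0.98], "jaw": 0, "turn": [0, 0, 0]},
  {"dp": [0.155, -0.02, 0.98], "jaw": 0, "turn": [0, 0, 0]},
  {"dp": [0.155, -0.02, 0.98], "jaw": 0, "turn": [0, 0, 0]},
], newtons=25)

```text
t: 2.2
position: [0.5452, 0.2177, 0.1377]
tcp_rot: [1.997, 2.423, 0.004]
force: [-0.0, 0.3, 1.3]
opening: 0.0515
gripper_force: 0.0
```

>>> jog_arm([
  {"dp": [0, 0, 0], "jaw": 0, "turn": [0, 0, 0]},
  {"dp": [0, 0, 0], "jaw": 0, "turn": [0, 0, 0]},
  {"dp": [0, 0, 0], "jaw": 0, "turn": [0, 0, 0]},
  {"dp": [0, 0, 0], "jaw": 0, "turn": [0, 0, 0]},
  {"dp": [0, 0, 0], "jaw": 0, "turn": [0, 0, 0]},
])

```text
t: 2.62
position: [0.5461, 0.2171, 0.138]
tcp_rot: [1.998, 2.421, 0.006]
force: [-0.9, 0.8, 6.6]
opening: 0.0158
gripper_force: 24.9
```

Run:
```python
from h import *
w=grab('wrist');save('w2',cv2.resize(w[0][200:440,160:480],(800,600)))
for p in [(.545,.216,.161),(.5443,.2171,.161)]:print(proj(*w[1:],p))
```

```text
[312.49877712 327.6338    ]
[311.32928329 325.06988991]
```

View pics/w2.png

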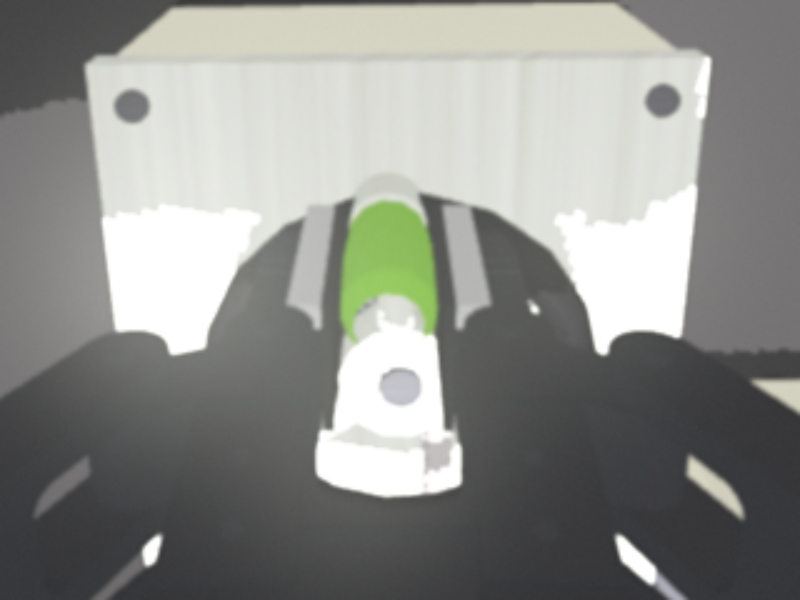

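The knob is held between the pads (crop (390,290)). I'll crank around the axis in 15° chords.

Run:
```python
import numpy as np
r=np.radians
for s,n,st in [(5.4,8,15),(125.4,8,15),(245.4,8,15),(365.4,3,5)]:
    b=s+st*np.arange(1,n+1); print([[round(.2*(np.cos(r(x))-np.cos(r(s))),3),round(-.2*(np.sin(r(x))-np.sin(r(s))),3)] for x in b])
```

```text
[[np.float64(-0.012), np.float64(-0.051)], [np.float64(-0.036), np.float64(-0.097)], [np.float64(-0.072), np.float64(-0.135)], [np.float64(-0.116), np.float64(-0.163)], [np.float64(-0.166), np.float64(-0.178)], [np.float64(-0.218), np.float64(-0.18)], [np.float64(-0.269), np.float64(-0.169)], [np.float64(-0.315), np.float64(-0.144)]]
[[np.float64(-0.038), np.float64(0.036)], [np.float64(-0.066), np.float64(0.08)], [np.float64(-0.081), np.float64(0.13)], [np.float64(-0.083), np.float64(0.182)], [np.float64(-0.072), np.float64(0.233)], [np.float64(-0.047), np.float64(0.279)], [np.float64(-0.012), np.float64(0.317)], [np.float64(0.033), np.float64(0.345)]]
[[np.float64(0.05), np.float64(0.015)], [np.float64(0.102), np.float64(0.017)], [np.float64(0.153), np.float64(0.006)], [np.float64(0.199), np.float64(-0.019)], [np.float64(0.237), np.float64(-0.054)], [np.float64(0.265), np.float64(-0.099)], [np.float64(0.28), np.float64(-0.148)], [np.float64(0.282), np.float64(-0.201)]]
[[np.float64(-0.002), np.float64(-0.017)], [np.float64(-0.006), np.float64(-0.034)], [np.float64(-0.012), np.float64(-0.051)]]
```

>>> jog_arm([
  {"dp": [-0.012, -0.051, 0], "jaw": 0, "turn": [0, 0, 0]},
  {"dp": [-0.036, -0.097, 0], "jaw": 0, "turn": [0, 0, 0]},
  {"dp": [-0.072, -0.135, 0], "jaw": 0, "turn": [0, 0, 0]},
  {"dp": [-0.116, -0.163, 0], "jaw": 0, "turn": [0, 0, 0]},
  {"dp": [-0.166, -0.178, 0], "jaw": 0, "turn": [0, 0, 0]},
  {"dp": [-0.218, -0.18, 0], "jaw": 0, "turn": [0, 0, 0]},
  {"dp": [-0.269, -0.169, 0], "jaw": 0, "turn": [0, 0, 0]},
  {"dp": [-0.315, -0.144, 0], "jaw": 0, "turn": [0, 0, 0]},
])

```text
t: 3.33
position: [0.5291, 0.1492, 0.138]
tcp_rot: [1.998, 2.421, 0.005]
force: [-0.1, 3.2, 5.7]
opening: 0.0163
gripper_force: 24.9
```

>>> jog_arm([
  {"dp": [-0.038, 0.036, 0], "jaw": 0, "turn": [0, 0, 0]},
  {"dp": [-0.066, 0.08, 0], "jaw": 0, "turn": [0, 0, 0]},
  {"dp": [-0.081, 0.13, 0], "jaw": 0, "turn": [0, 0, 0]},
  {"dp": [-0.083, 0.182, 0], "jaw": 0, "turn": [0, 0, 0]},
  {"dp": [-0.072, 0.233, 0], "jaw": 0, "turn": [0, 0, 0]},
  {"dp": [-0.047, 0.279, 0], "jaw": 0, "turn": [0, 0, 0]},
  {"dp": [-0.012, 0.317, 0], "jaw": 0, "turn": [0, 0, 0]},
  {"dp": [0.033, 0.345, 0], "jaw": 0, "turn": [0, 0, 0]},
])

```text
t: 4.0
position: [0.5956, 0.169, 0.1379]
tcp_rot: [2.0, 2.421, 0.003]
force: [-6.0, -0.7, 9.6]
opening: 0.0159
gripper_force: 25.3
```

>>> jog_arm([
  {"dp": [0.05, 0.015, 0], "jaw": 0, "turn": [0, 0, 0]},
  {"dp": [0.102, 0.017, 0], "jaw": 0, "turn": [0, 0, 0]},
  {"dp": [0.153, 0.006, 0], "jaw": 0, "turn": [0, 0, 0]},
  {"dp": [0.199, -0.019, 0], "jaw": 0, "turn": [0, 0, 0]},
  {"dp": [0.237, -0.054, 0], "jaw": 0, "turn": [0, 0, 0]},
  {"dp": [0.265, -0.099, 0], "jaw": 0, "turn": [0, 0, 0]},
  {"dp": [0.28, -0.148, 0], "jaw": 0, "turn": [0, 0, 0]},
  {"dp": [0.282, -0.201, 0], "jaw": 0, "turn": [0, 0, 0]},
])

```text
t: 4.67
position: [0.5467, 0.2173, 0.138]
tcp_rot: [1.997, 2.42, 0.008]
force: [2.1, -1.9, 5.0]
opening: 0.0163
gripper_force: 24.9
```

>>> jog_arm([
  {"dp": [-0.002, -0.017, 0], "jaw": 0, "turn": [0, 0, 0]},
  {"dp": [-0.006, -0.034, 0], "jaw": 0, "turn": [0, 0, 0]},
  {"dp": [-0.009, -0.045, 0], "jaw": 0, "turn": [0, 0, 0]},
  {"dp": [-0.009, -0.045, 0], "jaw": 0, "turn": [0, 0, 0]},
])

```text
t: 5.0
position: [0.5374, 0.2136, 0.138]
tcp_rot: [1.998, 2.421, 0.007]
force: [-0.5, 0.2, 7.5]
opening: 0.0165
gripper_force: 25.1
```

>>> jog_arm([
  {"dp": [-0.007, -0.014, 0], "jaw": 0, "turn": [0, 0, 0]},
  {"dp": [-0.007, -0.014, 0], "jaw": 0, "turn": [0, 0, 0]},
  {"dp": [-0.007, -0.014, 0], "jaw": 0, "turn": [0, 0, 0]},
  {"dp": [-0.007, -0.014, 0], "jaw": 0, "turn": [0, 0, 0]},
])

```text
t: 5.33
position: [0.5367, 0.2131, 0.1381]
tcp_rot: [1.998, 2.421, 0.013]
force: [3.0, 5.4, 3.6]
opening: 0.0161
gripper_force: 25.1
```

>>> jog_arm([
  {"dp": [0, 0, 0], "jaw": 1, "turn": [0, 0, 0]},
  {"dp": [0, 0, 0], "jaw": 1, "turn": [0, 0, 0]},
  {"dp": [0, 0, 0], "jaw": 1, "turn": [0, 0, 0]},
  {"dp": [0, 0, -0.2], "jaw": 1, "turn": [0, 0, 0]},
  {"dp": [0, 0, -0.5], "jaw": 1, "turn": [0, 0, 0]},
  {"dp": [-0.2, 0.1, -0.7], "jaw": 1, "turn": [0, 0, 0]},
  {"dp": [-0.4, 0.2, -0.7], "jaw": 1, "turn": [0, 0, 0]},
  {"dp": [-0.6, 0.3, -0.7], "jaw": 1, "turn": [0, 0, 0]},
])

```text
t: 6.0
position: [0.5989, 0.1279, 0.2759]
tcp_rot: [1.993, 2.423, 0.007]
force: [0.8, 0.5, -0.1]
opening: 0.0854
gripper_force: 0.0
```

>>> jog_arm([
  {"dp": [-0.05, 0, 0], "jaw": 1, "turn": [0, 0, 0]},
  {"dp": [-0.05, 0, 0], "jaw": 1, "turn": [0, 0, 0]},
  {"dp": [-0.05, 0, 0], "jaw": 1, "turn": [0, 0, 0]},
])

```text
t: 6.25
position: [0.5991, 0.1171, 0.2703]
tcp_rot: [-2.001, -2.419, 0.002]
force: [0.2, 0.1, 0.1]
opening: 0.0854
gripper_force: 0.0
```

Run:
```python
from h import *
import pickle
w=grab('wrist');pickle.dump(w,open('w3.pkl','wb'));o=status.get_obs();print(o['position'],o['t'],o['joints'].round(2))
im=w[0];p=proj(*w[1:],(.583,.049,.095)).astype(int);print(p)
y=max(0,p[1]-75);x=p[0]-100;save('w3',cv2.resize(im[y:y+150,x:x+200],(800,600)));print(x,y)
```

```text
[0.59868328 0.11789961 0.27029708] 6.3 [0.06 0.38 0.24 1.43 0.   1.44]
[287 273]
187 198
```

View pics/w3.png

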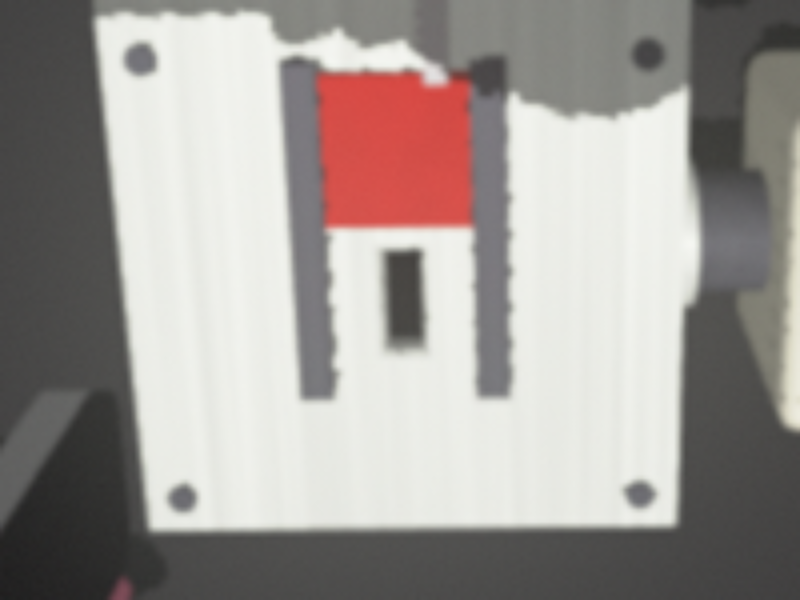

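The shutter is drawn off. The slot shows as the dark rectangle at crop (404,300), which is wrist pixel (288,273). I'll measure it precisely and plan the move to the meter.

Run:
```python
from h import *
import pickle
im,K,E=pickle.load(open('w3.pkl','rb'))
g=cv2.cvtColor(cv2.resize(im[250:300,268:310],None,fx=8,fy=8,interpolation=cv2.INTER_CUBIC),cv2.COLOR_RGB2GRAY)
m=cv2.inRange(g,0,150);n,l,s,c=cv2.connectedComponentsWithStats(m)
i=min(range(1,n),key=lambda i:np.hypot(*(c[i]-[160,184])));print(s[i]/8,c[i]/8)
q=np.argwhere(l==i)[:,::-1]/8-.5/8*7+[268,250]
p=np.array([onz(K,E,u,.095)[:2]*1000 for u in q],np.float32)
print(cv2.minAreaRect(p),p.mean(0))
print(togo([.513,-.16,.33]))
```

```text
[  15.      10.25    10.375   24.875 1807.625] [20.05367022 22.54411866]
((582.5398559570312, 50.30823516845703), (10.169903755187988, 27.763620376586914), 11.51702880859375) [582.36334   50.488686]
[-1.28318653 -0.68411975 -0.29794112]
```

>>> jog_arm([
  {"dp": [-0.95, -0.5, -0.3], "jaw": 1, "turn": [0, 0, 0.182]},
  {"dp": [-0.95, -0.5, -0.3], "jaw": 1, "turn": [0, 0, 0.182]},
  {"dp": [-0.95, -0.5, -0.3], "jaw": 1, "turn": [0, 0, 0.182]},
  {"dp": [-0.95, -0.5, -0.3], "jaw": 1, "turn": [0, 0, 0.182]},
  {"dp": [-0.95, -0.5, -0.3], "jaw": 1, "turn": [0, 0, 0.182]},
  {"dp": [-0.95, -0.5, -0.3], "jaw": 1, "turn": [0, 0, 0.182]},
  {"dp": [-0.95, -0.5, -0.3], "jaw": 1, "turn": [0, 0, 0.182]},
])

```text
t: 6.88
position: [0.5364, -0.0894, 0.3323]
tcp_rot: [2.327, 2.109, 0.0]
force: [0.5, -0.1, -1.2]
opening: 0.0855
gripper_force: 0.0
```

Run:
```python
from h import *
o=status.get_obs();Rm=R.from_rotvec(o['tcp_rot']).as_matrix()
print(o['position'],Rm[:,:2].round(3).T.tolist(),togo([0.513,-0.19,0.33]))
```

```text
[ 0.53640707 -0.08937033  0.33225243] [[0.098, 0.995, -0.001], [0.995, -0.098, 0.001]] [-0.51216915 -0.06731745  0.01155413]
```

>>> jog_arm([
  {"dp": [-0.51, -0.067, 0], "jaw": 1, "turn": [0, 0, 0]},
  {"dp": [-0.51, -0.067, 0], "jaw": 1, "turn": [0, 0, 0]},
  {"dp": [-0.51, -0.067, 0], "jaw": 1, "turn": [0, 0, 0]},
  {"dp": [-0.51, -0.067, 0], "jaw": 1, "turn": [0, 0, 0]},
  {"dp": [-0.51, -0.067, 0], "jaw": 1, "turn": [0, 0, 0]},
  {"dp": [-0.51, -0.067, 0], "jaw": 1, "turn": [0, 0, 0]},
])

```text
t: 7.38
position: [0.5145, -0.186, 0.3307]
tcp_rot: [-2.321, -2.114, -0.001]
force: [-0.5, 0.0, -0.2]
opening: 0.0853
gripper_force: 0.0
```

Run:
```python
from h import *
import pickle
w=grab('wrist');pickle.dump(w,open('w4.pkl','wb'));save('w4',w[0]);im,K,E=w
m,b=blob(im,(0,0,150),(180,70,255));print(b,proj(K,E,(.513,-.228,.148)))
```

```text
[(9444, np.float64(621.7), np.float64(299.9)), (5788, np.float64(360.8), np.float64(21.6)), (5043, np.float64(449.8), np.float64(236.3))] [317.72748084 251.36136741]
```

View pics/w4.png

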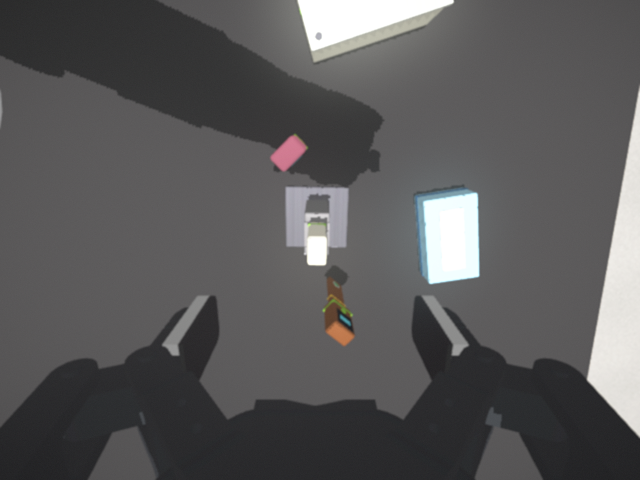

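The wrist view shows the handle's top bright at (317,249), square to the image on the foot at (286–349, 187–247). Pink at (289,153) and brown at (339,320) are clear of the grasp.

Run:
```python
from h import *
import pickle
im,K,E=pickle.load(open('w4.pkl','rb'))
m,b=blob(im,(0,0,190),(180,80,255),(295,215,340,275));print(b)
ys,xs=np.nonzero(m);print(xs.min(),xs.max(),ys.min(),ys.max())
p=np.array([onz(K,E,u,.148)[:2]*1000 for u in zip(xs,ys)],np.float32);print(cv2.minAreaRect(p))
m,b=blob(im,(0,0,190),(180,80,255),(295,215,340,275))
f=[onz(K,E,u,.006)[:2] for u in [(286,187),(349,187),(349,247),(286,247)]];print(np.mean(f,0),[np.degrees(np.arctan2(*(f[b]-f[a])[::-1])).round(1) for a,b in((0,1),(3,2),(3,0),(2,1))])
print(togo([.513,-.228,.104]))
```

```text
[(714, np.float64(315.5), np.float64(246.8)), (68, np.float64(315.0), np.float64(216.3))]
304 329 215 264
((512.8213500976562, -215.58424377441406), (52.942527770996094, 25.695579528808594), 84.63854217529297)
[ 0.51364549 -0.22801079] [np.float64(-5.4), np.float64(-5.4), np.float64(83.1), np.float64(86.4)]
[-0.21151112  0.0119313   1.13432943]
```

>>> jog_arm([
  {"dp": [-0.208, 0.012, 0.3], "jaw": 1, "turn": [0, 0, 0]},
  {"dp": [-0.208, 0.012, 0.5], "jaw": 1, "turn": [0, 0, 0]},
  {"dp": [-0.208, 0.012, 0.7], "jaw": 1, "turn": [0, 0, 0]},
  {"dp": [-0.208, 0.012, 0.9], "jaw": 1, "turn": [0, 0, 0]},
  {"dp": [-0.208, 0.012, 1.0], "jaw": 1, "turn": [0, 0, 0]},
  {"dp": [-0.208, 0.012, 1.0], "jaw": 1, "turn": [0, 0, 0]},
])

```text
t: 7.93
position: [0.5079, -0.2246, 0.1228]
tcp_rot: [-2.311, -2.106, 0.006]
force: [-1.8, 1.2, 0.2]
opening: 0.0854
gripper_force: 0.0
```

>>> jog_arm([
  {"dp": [0, 0, 0.07], "jaw": 1, "turn": [0, 0, 0]},
  {"dp": [0, 0, 0.14], "jaw": 1, "turn": [0, 0, 0]},
  {"dp": [0, 0, 0.14], "jaw": 1, "turn": [0, 0, 0]},
])

```text
t: 8.18
position: [0.5128, -0.2278, 0.1028]
tcp_rot: [-2.321, -2.114, 0.0]
force: [-0.8, -0.6, -0.2]
opening: 0.0856
gripper_force: 0.0
```

>>> jog_arm([
  {"dp": [0, 0, 0], "jaw": 0, "turn": [0, 0, 0]},
  {"dp": [0, 0, 0], "jaw": 0, "turn": [0, 0, 0]},
  {"dp": [0, 0, 0], "jaw": 0, "turn": [0, 0, 0]},
  {"dp": [0, 0, 0], "jaw": 0, "turn": [0, 0, 0]},
  {"dp": [0, 0, 0], "jaw": 0, "turn": [0, 0, 0]},
  {"dp": [0, 0, 0], "jaw": 0, "turn": [0, 0, 0]},
  {"dp": [0, 0, 0], "jaw": 0, "turn": [0, 0, 0]},
], newtons=30)

```text
t: 8.77
position: [0.5133, -0.2298, 0.104]
tcp_rot: [2.324, 2.112, 0.001]
force: [-0.8, 0.7, 5.1]
opening: 0.0196
gripper_force: 35.2
```

>>> jog_arm([
  {"dp": [0, 0, -0.05], "jaw": 0, "turn": [0, 0, 0]},
  {"dp": [0, 0, -0.15], "jaw": 0, "turn": [0, 0, 0]},
  {"dp": [0, 0, -0.3], "jaw": 0, "turn": [0, 0, 0]},
  {"dp": [0, 0, -0.45], "jaw": 0, "turn": [0, 0, 0]},
  {"dp": [0, 0, -0.6], "jaw": 0, "turn": [0, 0, 0]},
  {"dp": [0, 0, -0.75], "jaw": 0, "turn": [0, 0, 0]},
  {"dp": [0, 0, -0.9], "jaw": 0, "turn": [0, 0, 0]},
  {"dp": [0, 0, -0.9], "jaw": 0, "turn": [0, 0, 0]},
], newtons=50)

```text
t: 9.43
position: [0.5146, -0.2308, 0.29]
tcp_rot: [2.318, 2.107, 0.004]
force: [1.0, -0.6, -0.5]
opening: 0.0195
gripper_force: 49.4
```

Run:
```python
from h import *
o=status.get_obs();Rm=R.from_rotvec(o['tcp_rot']).as_matrix()
print(o['t'],o['position'],Rm.round(3).tolist(),togo([0.5825,0.05,0.26]))
```

```text
9.4333 [ 0.51460824 -0.23076501  0.28999793] [[0.095, 0.995, 0.008], [0.995, -0.095, -0.005], [-0.004, 0.008, -1.0]] [1.43035946 0.20327777 0.14561562]
```

>>> jog_arm([
  {"dp": [0.15, 0.02, 0], "jaw": 0, "turn": [0, 0, -0.05]},
  {"dp": [0.33, 0.05, 0], "jaw": 0, "turn": [0, 0, -0.1]},
  {"dp": [0.5, 0.07, 0], "jaw": 0, "turn": [0, 0, -0.15]},
  {"dp": [0.66, 0.1, 0], "jaw": 0, "turn": [0, 0, -0.188]},
  {"dp": [0.82, 0.12, 0], "jaw": 0, "turn": [0, 0, -0.188]},
  {"dp": [0.92, 0.14, 0], "jaw": 0, "turn": [0, 0, -0.188]},
  {"dp": [1.0, 0.15, 0], "jaw": 0, "turn": [0, 0, -0.188]},
  {"dp": [1.0, 0.15, 0], "jaw": 0, "turn": [0, 0, -0.188]},
])

```text
t: 10.1
position: [0.5616, -0.0303, 0.2826]
tcp_rot: [-1.982, -2.435, -0.0]
force: [0.5, -0.1, -1.1]
opening: 0.0193
gripper_force: 49.3
```

Run:
```python
from h import *
o=status.get_obs();Rm=R.from_rotvec(o['tcp_rot']).as_matrix()
print(o['t'],o['position'],Rm.round(3).tolist(),togo([0.5825,0.05,0.25]))
```

```text
10.1 [ 0.56160001 -0.03025192  0.28260297] [[-0.203, 0.979, -0.001], [0.979, 0.203, 0.001], [0.002, -0.001, -1.0]] [0.37149392 0.18379432 0.16344807]
```

>>> jog_arm([
  {"dp": [0.12, 0.06, 0.05], "jaw": 0, "turn": [0, 0, 0]},
  {"dp": [0.25, 0.12, 0.1], "jaw": 0, "turn": [0, 0, 0]},
  {"dp": [0.34, 0.17, 0.15], "jaw": 0, "turn": [0, 0, 0]},
  {"dp": [0.371, 0.184, 0.163], "jaw": 0, "turn": [0, 0, 0]},
  {"dp": [0.371, 0.184, 0.163], "jaw": 0, "turn": [0, 0, 0]},
  {"dp": [0.371, 0.184, 0.163], "jaw": 0, "turn": [0, 0, 0]},
  {"dp": [0.371, 0.184, 0.163], "jaw": 0, "turn": [0, 0, 0]},
])

```text
t: 10.68
position: [0.583, 0.0455, 0.2511]
tcp_rot: [1.989, 2.431, -0.0]
force: [0.8, 0.1, -0.9]
opening: 0.0192
gripper_force: 49.3
```

Run:
```python
from h import *
import pickle
d={n:grab(n) for n in('wrist','side','scene')};pickle.dump(d,open('d5.pkl','wb'))
o=status.get_obs();print(o['t'],o['position'],togo([0.5825,0.05,0.25]))
P=[]
for n in d:
    im,K,E=d[n];u=proj(K,E,(.5825,.05,.12)).astype(int);print(n,u,proj(K,E,(.5825,.05,.095)),proj(K,E,(.5825,.05,.139)))
    x,y=u[0]-33,u[1]-75
    y=min(y,330);print(x,y);P.append(cv2.resize(im[y:y+150,x:x+66],(264,600),interpolation=cv2.INTER_CUBIC))
save('w5',np.hstack(P))
```

```text
10.8333 [0.58318978 0.0455099  0.25128308] [0.02269239 0.00104181 0.00640682]
wrist [315 220] [315.54898335 213.50143789] [315.65279399 226.47558583]
282 145
side [330 233] [330.49788327 241.88584609] [330.56441253 227.83903574]
297 158
scene [328 240] [328.97155163 247.64578667] [328.99779164 234.9094228 ]
295 165
```

View pics/w5.png

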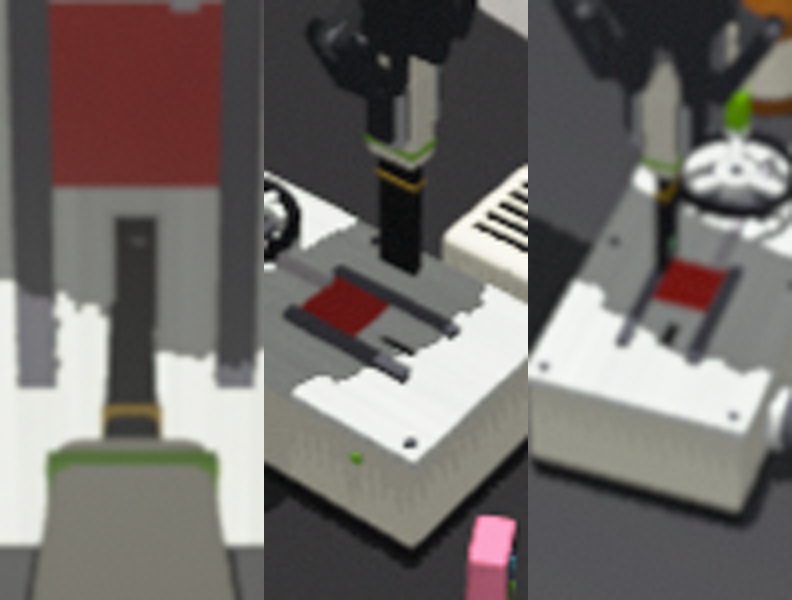

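Wrist crop: the stem and yellow line (131,410) sit over the slot, whose far end is at crop (137,215). The stem is upright in the side and scene views. Next I'll measure the sub-pixel offsets of stem against slot in the wrist picture.

Run:
```python
from h import *
import pickle
d=pickle.load(open('d5.pkl','rb'));im,K,E=d['wrist']
g=cv2.cvtColor(im,cv2.COLOR_RGB2GRAY).astype(float)
for r in list(range(194,262,3)):
    print(r,g[r,304:328].astype(int).tolist())
hs=cv2.cvtColor(im,cv2.COLOR_RGB2HSV)
print('col316',[(r,*hs[r,315].tolist()) for r in range(238,262)])
```

```text
194 [125, 127, 127, 127, 126, 126, 125, 125, 125, 125, 125, 125, 125, 125, 126, 125, 123, 124, 124, 125, 127, 127, 127, 128]
197 [125, 127, 127, 126, 124, 123, 122, 122, 122, 120, 121, 121, 121, 122, 122, 121, 121, 120, 123, 124, 126, 126, 127, 127]
200 [127, 126, 127, 126, 124, 116, 94, 62, 52, 53, 54, 52, 53, 50, 53, 52, 66, 94, 115, 122, 127, 128, 127, 129]
203 [127, 127, 129, 126, 123, 115, 93, 59, 47, 48, 50, 50, 52, 51, 48, 48, 61, 95, 116, 124, 128, 127, 127, 129]
206 [127, 127, 129, 128, 124, 116, 96, 64, 49, 48, 52, 56, 61, 61, 54, 52, 63, 95, 117, 124, 127, 126, 127, 128]
209 [126, 127, 128, 129, 126, 119, 95, 65, 51, 50, 50, 50, 48, 50, 49, 51, 64, 95, 118, 123, 126, 126, 127, 129]
212 [126, 127, 128, 127, 125, 119, 96, 65, 51, 50, 51, 51, 51, 50, 51, 50, 65, 96, 117, 125, 128, 128, 128, 130]
215 [127, 128, 129, 128, 127, 119, 96, 65, 52, 51, 52, 52, 51, 51, 50, 51, 65, 96, 118, 126, 128, 127, 127, 128]
218 [128, 129, 128, 128, 127, 120, 98, 66, 51, 52, 53, 52, 52, 53, 50, 52, 64, 97, 119, 126, 128, 126, 128, 129]
221 [206, 201, 174, 136, 118, 95, 66, 52, 53, 52, 52, 50, 5
[... 1328 characters left out ...]
 111, 111, 112, 112, 111, 112, 111, 112, 111, 112, 110, 112, 110, 111, 112, 110, 110, 110, 110, 110]
260 [103, 103, 102, 102, 103, 102, 102, 101, 102, 104, 101, 101, 102, 103, 102, 102, 102, 101, 101, 101, 101, 101, 102, 101]
col316 [(238, 30, 9, 57), (239, 45, 9, 56), (240, 40, 14, 56), (241, 38, 18, 56), (242, 45, 9, 58), (243, 45, 9, 56), (244, 30, 9, 55), (245, 21, 53, 68), (246, 22, 114, 105), (247, 22, 126, 121), (248, 22, 108, 102), (249, 22, 55, 70), (250, 30, 13, 57), (251, 30, 13, 57), (252, 30, 13, 57), (253, 30, 16, 62), (254, 30, 20, 90), (255, 25, 24, 116), (256, 33, 25, 122), (257, 40, 56, 118), (258, 44, 100, 112), (259, 45, 118, 110), (260, 44, 106, 113), (261, 42, 55, 120)]
```

Run:
```python
from h import *
import pickle
d=pickle.load(open('d5.pkl','rb'));im,K,E=d['wrist']
o=status.get_obs();Rm=R.from_rotvec(o['tcp_rot']).as_matrix();p0=np.array(o['position'])
print([int(v) for v in cv2.cvtColor(im,cv2.COLOR_RGB2GRAY)[196:202,315]])
def tool(u,z): return Rm.T@(onz(K,E,u,z)-p0)
s=tool((315.5,198.6),.095);print('slot centre tool',(s-[.014,0,0]).round(4))
print('width check',[tool((u,208),.095)[1].round(4) for u in(310.2,320.8)])
for tz in (.030,.032,.034):
    w=tool((314.4,246.9),p0[2]-tz);print('stem centre',(w-[.013,0,0]).round(4))
w=tool((314.4,253.7),p0[2]-.016);print('handle',(w-[.016,0,0]).round(4))
# yellow line in fixed views, triangulated visible corner check
for n in('side','scene'):
    m,b=blob(d[n][0],(12,90,60),(28,255,255),(300,180,350,225));print(n,b)
```

```text
[123, 121, 107, 78, 52, 47]
slot centre tool [0.0045 0.     0.1563]
width check [np.float64(-0.0049), np.float64(0.0049)]
stem centre [ 0.0031 -0.0007  0.03  ]
stem centre [ 0.0024 -0.0007  0.032 ]
stem centre [ 0.0017 -0.0007  0.034 ]
handle [ 0.0013 -0.0007  0.016 ]
side [(24, np.float64(330.5), np.float64(202.8))]
scene [(13, np.float64(329.2), np.float64(212.5))]
```

>>> jog_arm([
  {"dp": [0.0115, 0.004, 0], "jaw": 0, "turn": [0, 0, 0]},
  {"dp": [0.0115, 0.004, 0.1], "jaw": 0, "turn": [0, 0, 0]},
  {"dp": [0.0115, 0.004, 0.2], "jaw": 0, "turn": [0, 0, 0]},
  {"dp": [0.0115, 0.004, 0.25], "jaw": 0, "turn": [0, 0, 0]},
  {"dp": [0.0115, 0.004, 0.28], "jaw": 0, "turn": [0, 0, 0]},
  {"dp": [0.0115, 0.004, 0.3], "jaw": 0, "turn": [0, 0, 0]},
  {"dp": [0.0115, 0.004, 0.32], "jaw": 0, "turn": [0, 0, 0]},
  {"dp": [0.0115, 0.004, 0.32], "jaw": 0, "turn": [0, 0, 0]},
])

```text
t: 11.5
position: [0.5839, 0.0487, 0.1868]
tcp_rot: [1.988, 2.431, 0.0]
force: [0.4, -0.8, -3.4]
opening: 0.0195
gripper_force: 49.4
```

Run:
```python
from h import *
import pickle
d=pickle.load(open('d5.pkl','rb'))
print(tri([(*d['side'][1:],(330.5,202.8)),(*d['scene'][1:],(329.2,212.5))]))
im,K,E=grab('wrist');g=cv2.cvtColor(im,cv2.COLOR_RGB2GRAY)
for r in range(180,232,6):print(r,g[r,300:332].tolist())
print(g[150:215,315].tolist());print(status.get_obs()['position'],status.get_obs()['force'])
```

```text
(array([0.5826142 , 0.05063997, 0.21175124]), [0.0002, 0.0002])
180 [61, 61, 60, 62, 61, 59, 61, 61, 59, 60, 60, 60, 62, 59, 59, 59, 61, 59, 59, 59, 59, 59, 59, 60, 61, 59, 59, 58, 59, 60, 59, 58]
186 [60, 62, 61, 61, 61, 60, 60, 62, 61, 61, 61, 60, 60, 60, 60, 59, 59, 59, 60, 58, 61, 60, 59, 59, 57, 58, 59, 59, 60, 57, 59, 60]
192 [63, 61, 61, 61, 62, 61, 61, 62, 62, 62, 61, 60, 59, 60, 59, 59, 60, 60, 60, 60, 60, 60, 61, 60, 62, 60, 61, 59, 61, 60, 61, 59]
198 [61, 62, 63, 61, 61, 61, 61, 61, 61, 61, 61, 61, 60, 60, 61, 60, 60, 60, 60, 58, 60, 59, 60, 61, 61, 60, 61, 60, 60, 60, 60, 60]
204 [62, 63, 62, 63, 61, 60, 61, 63, 63, 61, 63, 62, 61, 60, 61, 60, 62, 61, 61, 62, 60, 60, 61, 60, 60, 60, 63, 61, 59, 60, 61, 61]
210 [70, 70, 72, 70, 70, 71, 70, 70, 71, 70, 70, 69, 70, 69, 69, 69, 69, 70, 70, 68, 69, 68, 69, 69, 68, 69, 70, 70, 68, 69, 71, 69]
216 [126, 126, 126, 124, 123, 123, 125, 124, 124, 123, 123, 125, 124, 123, 124, 124, 125, 125, 123, 122, 122, 122, 123, 124, 126, 126, 125, 126, 128, 128, 129, 129]
222 [126, 127, 127, 125, 123, 119, 113, 88, 55, 39, 40, 40, 41, 37, 38, 40, 38, 38, 37, 46, 77, 104, 117, 122, 124, 125, 124, 125, 127, 128, 130, 128]
228 [127, 126, 127, 127, 123, 120, 113, 90, 55, 41, 41, 41, 41, 42, 41, 42, 41, 42, 40, 49, 78, 106, 119, 123, 125, 125, 125, 126, 129, 129, 128, 128]
[126, 127, 123, 99, 69, 60, 61, 61, 61, 62, 62, 63, 61, 61, 61, 60, 61, 61, 61, 62, 60, 62, 61, 61, 60, 61, 60, 59, 59, 60, 59, 58, 60, 60, 59, 59, 59, 61, 59, 60, 60, 60, 59, 62, 60, 60, 61, 60, 60, 60, 61, 60, 61, 62, 60, 61, 60, 61, 61, 60, 69, 95, 116, 124, 124]
[0.58382492 0.04876602 0.18699535] [ 0.3980924  -1.38144339 -2.15242417]
```

Run:
```python
from h import *
im,K,E=grab('wrist');g=cv2.cvtColor(im,cv2.COLOR_RGB2GRAY)
o=status.get_obs();Rm=R.from_rotvec(o['tcp_rot']).as_matrix();p0=np.array(o['position']);print(p0,o['force'])
col=g[214:226,313].astype(float);print(col);hs=cv2.cvtColor(im,cv2.COLOR_RGB2HSV)
print([(r,*hs[r,314].tolist()) for r in range(240,256)])
r=214+np.interp(-80,-col,np.arange(12));print(r)
t=lambda u,z:Rm.T@(onz(K,E,u,z)-p0)
print('slot',t((313.7,r),.095)-[.014,0,0])
d=im[215:275,290:340];save('w6',cv2.resize(d,(500,600),interpolation=cv2.INTER_CUBIC))
```

```text
[0.58380254 0.04875989 0.18705865] [ 0.89939998 -1.78932899 -1.72621899]
[124. 124. 124. 123. 119. 104.  74.  46.  39.  40.  40.  42.]
[(240, 30, 11, 45), (241, 0, 6, 44), (242, 15, 12, 44), (243, 15, 11, 47), (244, 0, 11, 45), (245, 20, 74, 62), (246, 21, 130, 102), (247, 22, 146, 119), (248, 21, 125, 98), (249, 21, 65, 63), (250, 15, 11, 46), (251, 30, 11, 45), (252, 20, 17, 46), (253, 30, 15, 52), (254, 21, 21, 87), (255, 24, 23, 112)]
219.8
slot [ 0.00128428 -0.00106922  0.09204495]
```

View pics/w6.png

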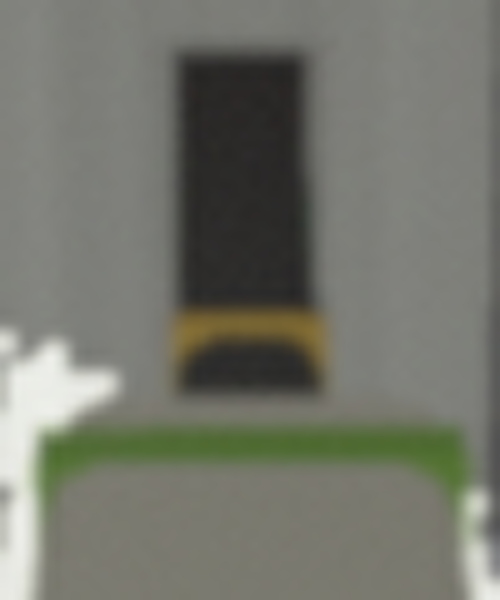

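Close crop: the stem has entered the slot, centred within about 1 mm, with the yellow line at crop (250,320). Forces are low, so I'll nudge and lower on.

>>> jog_arm([
  {"dp": [-0.004, -0.0015, 0], "jaw": 0, "turn": [0, 0, 0]},
  {"dp": [-0.004, -0.0015, 0.02], "jaw": 0, "turn": [0, 0, 0]},
  {"dp": [-0.004, -0.0015, 0.04], "jaw": 0, "turn": [0, 0, 0]},
  {"dp": [-0.004, -0.0015, 0.06], "jaw": 0, "turn": [0, 0, 0]},
  {"dp": [-0.004, -0.0015, 0.08], "jaw": 0, "turn": [0, 0, 0]},
  {"dp": [-0.004, -0.0015, 0.1], "jaw": 0, "turn": [0, 0, 0]},
])

```text
t: 12.1
position: [0.5831, 0.0483, 0.166]
tcp_rot: [-1.988, -2.432, 0.0]
force: [-0.1, -0.9, -1.1]
opening: 0.0195
gripper_force: 49.4
```

>>> jog_arm([
  {"dp": [0, 0, 0.03], "jaw": 0, "turn": [0, 0, 0]},
  {"dp": [0, 0, 0.06], "jaw": 0, "turn": [0, 0, 0]},
  {"dp": [0, 0, 0.09], "jaw": 0, "turn": [0, 0, 0]},
  {"dp": [0, 0, 0.12], "jaw": 0, "turn": [0, 0, 0]},
  {"dp": [0, 0, 0.15], "jaw": 0, "turn": [0, 0, 0]},
  {"dp": [0, 0, 0.165], "jaw": 0, "turn": [0, 0, 0]},
  {"dp": [0, 0, 0.165], "jaw": 0, "turn": [0, 0, 0]},
])

```text
t: 12.68
position: [0.5827, 0.0482, 0.1325]
tcp_rot: [-1.988, -2.431, 0.002]
force: [0.1, -1.0, -2.2]
opening: 0.0193
gripper_force: 49.4
```

Run:
```python
from h import *
o=status.get_obs();Rm=R.from_rotvec(o['tcp_rot']).as_matrix();p0=np.array(o['position']);print(p0,o['force'],Rm[:,1:].round(3).T.tolist())
A=[cv2.resize(grab(n)[0][y:y+60,x:x+40],(400,600),interpolation=cv2.INTER_CUBIC) for n,x,y in (('wrist',295,205),('side',310,205))]
save('w7',np.hstack(A))
```

```text
[0.58266483 0.04821689 0.1324942 ] [ 0.13629934 -1.00800115 -2.23041991] [[0.98, 0.199, -0.002], [-0.002, -0.0, -1.0]]
```

View pics/w7.png

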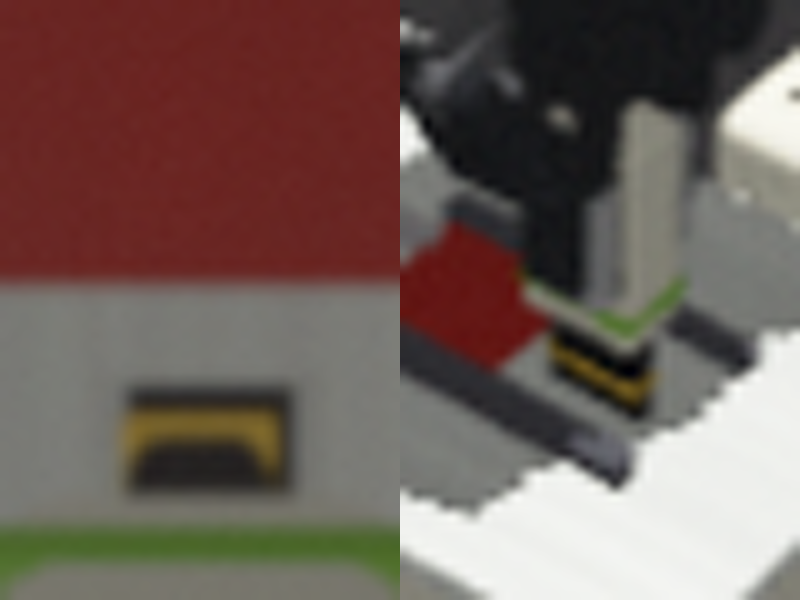

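The line is still a few mm above the cover: side crop shows the line's corner at (632,390) and the handle's bottom corner at (625,347). I'll check the height numerically.

Run:
```python
from h import *
im,K,E=grab('side')
c=np.array([.5825,.050]);X=np.array([.98,.199]);Y=np.array([-.199,.98])
P=lambda a,b,z:proj(K,E,[*(c+a*X+b*Y),z])
for z in (.093,.097,.101,.105):print('line',z,P(-.004,-.013,z).round(1))
for z in (.111,.115,.119):print('handle',z,P(-.010,-.016,z).round(1))
# calibration check on fixed cover features: slot-side rails' front ends
hs=cv2.cvtColor(im,cv2.COLOR_RGB2HSV)
m,b=blob(im,(15,120,70),(28,255,255),(320,232,342,252));ys,xs=np.nonzero(m);print(b,list(zip(xs.tolist(),ys.tolist())))
print('cover screws pred',P(-.062,-.058,.095).round(1),P(.062,-.058,.095).round(1))
g=cv2.cvtColor(im,cv2.COLOR_RGB2GRAY)
q=P(-.062,-.058,.095).astype(int);print(q);print(g[q[1]-5:q[1]+6,q[0]-6:q[0]+7])
q=P(.062,-.058,.095).astype(int);print(q);print(g[q[1]-5:q[1]+6,q[0]-6:q[0]+7])
```

```text
line 0.093 [333.8 245.8]
line 0.097 [333.9 244.5]
line 0.101 [333.9 243.3]
line 0.105 [333.9 242. ]
handle 0.111 [333.4 242.1]
handle 0.115 [333.4 240.8]
handle 0.119 [333.4 239.5]
[(11, np.float64(329.1), np.float64(241.5)), (1, np.float64(322.0), np.float64(233.0))] [(322, 233), (325, 239), (325, 240), (326, 240), (327, 241), (328, 241), (329, 242), (330, 242), (331, 243), (332, 243), (333, 243), (334, 243)]
cover screws pred [334.  267.9] [366.1 238.1]
[333 267]
[[239 239 239 240 241 242 242 243 243 243 241 240 240]
 [242 242 240 239 239 239 241 242 243 243 242 243 241]
 [241 242 242 242 240 239 240 240 242 242 243 244 243]
 [241 241 241 241 242 241 240 239 239 240 242 242 243]
 [242 241 241 241 241 241 241 241 240 239 240 241 242]
 [241 241 241 241 237 208 172 189 228 240 239 239 240]
 [240 240 241 241 224 141 102 112 200 242 242 241 230]
 [213 235 240 239 210  85  79 113 204 242 238 222 178]
 [149 181 215 235 235 224 222 226 236 238 212 156 131]
 [128 137 153 176 213 235 240 240 236 213 155 129 126]
 [127 128 129 126 148 192 228 236 210 147 130 129 126]]
[366 238]
[[224 193 152 135 135 141 137 138 140 139 146 144 141]
 [239 234 225 192 154 141 141 142 137 137 145 145 142]
 [241 240 241 235 226 195 156 139 138 138 149 143 142]
 [240 241 241 241 240 235 226 193 154 141 148 144 141]
 [241 241 240 241 232 200 203 227 226 197 161 143 138]
 [240 241 241 226 157 125 141 213 240 235 218 171 137]
 [239 239 240 212  96  86 121 210 241 238 210 149 139]
 [238 238 239 233 222 224 228 237 237 211 156 133 138]
 [238 238 239 238 239 239 240 233 198 151 133 138 138]
 [239 239 239 238 239 239 231 193 143 130 136 140 139]
 [240 240 239 239 239 232 190 140 126 131 138 141 135]]
```

>>> jog_arm([
  {"dp": [0, 0, 0.015], "jaw": 0, "turn": [0, 0, 0]},
  {"dp": [0, 0, 0.03], "jaw": 0, "turn": [0, 0, 0]},
  {"dp": [0, 0, 0.03], "jaw": 0, "turn": [0, 0, 0]},
  {"dp": [0, 0, 0.03], "jaw": 0, "turn": [0, 0, 0]},
  {"dp": [0, 0, 0.03], "jaw": 0, "turn": [0, 0, 0]},
  {"dp": [0, 0, 0.03], "jaw": 0, "turn": [0, 0, 0]},
])

```text
t: 13.33
position: [0.5832, 0.0483, 0.1277]
tcp_rot: [-1.988, -2.432, -0.0]
force: [0.4, -0.1, -1.3]
opening: 0.0191
gripper_force: 49.4
```

Run:
```python
from h import *
im,K,E=grab('side')
m,b=blob(im,(15,100,60),(28,255,255),(322,234,342,254));ys,xs=np.nonzero(m);print(b,list(zip(xs.tolist(),ys.tolist())))
m,b=blob(im,(0,150,80),(6,255,255),(290,200,335,250));print('red',b)
o=status.get_obs();print(o['position'],o['force'],abs(o['dq']).max(),o['gripper_force'])
```

```text
[(17, np.float64(330.1), np.float64(243.5)), (1, np.float64(322.0), np.float64(234.0))] [(322, 234), (325, 241), (326, 241), (326, 242), (327, 242), (328, 242), (328, 243), (329, 243), (329, 244), (330, 244), (331, 244), (334, 244), (335, 244), (331, 245), (332, 245), (333, 245), (334, 245), (333, 246)]
red [(131, np.float64(315.5), np.float64(234.2))]
[0.58327745 0.04836373 0.1277118 ] [-0.59492604 -0.04437927 -2.03911687] 0.0026789166878489388 49.408836364746094
```

```bash
python3 -c "
from h import *
print(sign_off())"
```

```text
the job is handed in; nothing more can be done
None
```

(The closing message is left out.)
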